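# Open the child-resistant descaler jug for the kettle

## Robot

A 6-joint arm with a two-finger parallel gripper is mounted at the origin on a cart in front of the work surface, level with it; the furniture and walls round the work are solid. World frame = base frame: x ahead of the robot, y to its left, z up, the work surface at z = 0. Lengths are in m, angles in rad, forces in N, time in s.
With the tool pointing down it reaches from about 0.3 to 1 m from the base axis. Payload 5.1 kg.
Tool frame: the origin (TCP) lies between the finger pads; the fingertips stand 19 mm ahead of it and the grasp point (between the pads) is the TCP; z points along the fingers, y is the line along which they close (so a half turn about z gives the same grasp; the last joint's range is limited). The gripper opens to 95 mm and grips with 3 to 60 N. Pads are 20 mm wide; open, the fingers measure 119 mm over their backs; the gripper's body (75 mm by 180 mm) begins 59 mm behind the grasp point.
Start: joints at [1.089, 0.124, 1.65, -0, 1.367, -0.083], TCP at [0.252, 0.599, 0.234] pointing down, gripper open.
Joint ranges: [-2.61, 2.61], [-1.02, 2.33], [0.03, 2.71], [-1.35, 4.49], [0.32, 2.68], [-2.91, 2.91]. Speed limits (rad/s): [2.57, 2.57, 3.14, 3.14, 3.14, 3.14].

## Interface

Orientations are given as a rotation vector (axis times angle).
In Python, from workcell import arm gives the robot as it stands. The module is installed in compiled form; this text tells all that it offers.
- The arm moves only by the tool play_rows, never from a script. Its argument "targets" is a list of rows, each a list of 5 numbers: the gripper command: -1 is shut, 1 is fully open, values between are in proportion, then the shift along the world's x, y, z in units of 50 mm (1.0 is 50 mm), then the turn about the world's z in units of 10 degrees (1.0 is 10 degrees). A call has 1 to 8 rows; each row is the pose to reach, as a shift and turn from the pose commanded when the call began; what a row does not reach only later rows make up. A row lasts 1/8 s, in which the tool goes at most 62.5 mm and 10.7 degrees, less where a joint would pass 70% of its speed; a pose out of reach is approached as far as the arm can. A call with a gripper value outside its range is refused whole. The fingers move at their own pace and stop on an object; "newtons" is the grip in N (left out, the last holds). Time passes only in rows, so rows that repeat a pose let the fingers close. It gives the time, the measured TCP pose, the force, the opening and the grip force at its end, in the units of the state.
- arm.observe(): the state, without advancing time (a new reading comes with each control period).
- arm.camera(name): name is "scene" or "top" or "wrist"; returns the picture (420x560x3 uint8, red, green, blue); there is no depth.
- arm.camera_params(name): a dict with "intrinsics" (3x3 intrinsics, pixels), "origin" and "rotation" of the camera in the world. Camera axes: x right, y down, z forward; pixel columns grow to the right and rows downward; lengths in m; the calibration is good to about 2 mm. A picture is of the moment at which its call begins: read the wrist's pose just before it. camera_params takes no time and is no camera call; for the wrist camera it gives the pose at the moment of the call.
- arm.hand_in(): hands the job in; it is judged then, once.
The state is a dict: "clock": time; "q": joint angles; "qvel": joint speeds; "effort": joint torques, N m; "tcp_pos": TCP position; "tcp_rot": TCP orientation; "wrist_force": force on the tool from outside, world axes, zero at the start; "wrist_torque": the same for the moment, N m; "opening": opening from 0.0 (shut) to 1.0 (fully open); "grip_force": force on a finger pad.
Only numpy, scipy, OpenCV 4.12 (cv2) and the standard library are available. Lean on these libraries where they do the work, as an engineer would, in place of code of your own. Each camera call takes 0.05 s, during which the arm holds its last target. There are 200 camera calls.

## Task

The kettle is due for descaling: open the jug of descaler and lay its red child-resistant cap, the right way up, on the little saucer so that it does not mark the worktop. Press the cap down firmly, but not so hard that you crush it, and keep it pressed while you turn it anticlockwise (seen from above), without forcing it, until it is free; then lift it off and set it down gently. The jug stays standing where it is - not lifted, tipped, dragged along or twisted round - and the green-lidded jar, mug and small glass are left alone.

Things in the scene. Friction and masses are not known exactly. Their poses are not given: they have to be found in the camera images.
- cap_center (a point): Centre (half-way up) of the ribbed red child-resistant cap on the jug: round, 56 mm across, 34 mm high, hollow, open below, 50 g, white turn arrows on its top; its rim stands 20 mm above the jug's shoulder. z axis up along the cap's axis. Loose: three lugs inside it sit in notches under three lugs on the jug's neck, so that unpressed it will not turn: twisting or pulling then only moves the jug.
- cap: The same cap; origin at the centre of its lower rim. Pushed down, it first sinks with the neck as the jug's thin shoulder gives: 1 to 11 mm under 4 to 7 N, different each time. Then a stiff sprung liner yields, 6.5 N a mm: its lugs pass the safety teeth 2.2 mm further down, at 17 N of push; with 18 to 22 N it turns easily (under 0.3 N m); over 25 N, or 0.4 N m of twist against the teeth, breaks it. Judge by force, not height.
- jug: Round white 2-litre plastic jug of descaler, part full (1.3 to 2.1 kg), loose on the wooden worktop: 124 mm across, blue label with two red hazard diamonds. Origin at the centre of its underside, z up. Neck on the axis, 37 mm across, lugs on it 47 mm, mouth 217 mm up. The locked cap's centre is 209 mm above the origin on the axis, its x axis along the jug's.
- jug_handle (a point): Middle of the jug's loop handle, 88 mm from its axis on its +x side, 110 mm up; the loop is 17 mm thick and reaches 167 mm up. To open: the cap, kept pressed, turns anticlockwise (from above); its lugs leave the neck lugs after 0.66 rad and meet a solid stop at 1.43 rad; between these, best at 1.05 rad (60 degrees), it lifts straight off: 15 mm to clear the neck lugs, 30 mm the mouth.
- saucer: Small white saucer with a pattern round its rim, 130 mm across and 15 mm high, loose on the worktop. Origin at the centre of its underside; its flat middle, some 100 mm across, lies 10 mm above the origin.
- honey_jar: Glass jar with a green screw lid, 64 mm across, 84 mm high, standing behind the work. Origin at the centre of its underside. Leave alone.
- mug: Dark grey and white mug, 82 mm across, 97 mm high, standing behind the work. Origin at the centre of its underside. Leave alone.
- small_glass: Small clear measuring glass, 48 mm across, 61 mm high, standing on the left near the front edge. Origin at the centre of its underside. Leave alone.
Not all that is in view belongs to the job. Of the things that look like the cap, the middle-sized one is meant. There is more than one size of the saucer; the one meant has the size given above.

How it is judged:
By the outcome, as a careful person would: the job done as asked, in the order asked, and still so for the second after the job is handed in, with the robot touching nothing.
It also fails if it takes over 56 s, if anything falls off the work surface, if the arm or the gripper's body presses on something with over 40 N, if the wrist force passes 120 N, or if a joint passes its speed limit or range.

## Working session

There is one attempt and no reset: what is moved stays moved. The work goes in short steps, Python scripts to look and compute and a tool call to move; the robot and the scene stay as the last step left them, time stands still between calls to the robot, and variables do not carry over. Pictures are saved under pics/ and viewed, at most 10 in all, crops included, and the job is handed in when it is done.

Besides the shell and the picture viewer there is one more tool, called after "Emit:" as name(argument=value, ...) on one line, values as JSON. play_rows: Moves the arm, as the interface text tells. Its arguments: {"type":"object","properties":{"targets":{"type":"array"},"newtons":{"type":"number"}},"required":["targets"]}

```bash
mkdir -p pics; python3 - <<'E'
from workcell import arm
import cv2,numpy as np
s=arm.observe();print(s)
for n in("scene","top"):
    cv2.imwrite(f"pics/{n}0.png",arm.camera(n)[:,:,::-1]);p=arm.camera_params(n);print(n,p)
E
```

```text
{'clock': 0.0, 'q': array([ 1.08940803e+00,  1.24525989e-01,  1.65163420e+00, -9.13781292e-06,
        1.36751586e+00, -8.26047506e-02]), 'qvel': array([ 0.00137364,  0.00097631, -0.00064369,  0.00104656,  0.00092226,
       -0.00036048]), 'effort': array([-4.08782389e-04, -4.17612469e+01, -3.59923697e+01,  7.73263257e-02,
        4.93487273e-02, -1.94245408e-04]), 'tcp_pos': array([0.25214985, 0.59845628, 0.23239703]), 'tcp_rot': array([-0.62214898, -3.0787882 ,  0.00314667]), 'wrist_force': array([ 0.02634886, -0.75125523,  0.31588542]), 'wrist_torque': array([ 0.04509466, -0.06571101,  0.03701587]), 'grip_force': 0.0, 'opening': 1.001215743118708}
scene {'intrinsics': array([[462.45065174,   0.        , 274.63456542],
       [  0.        , 462.45065174, 203.67544515],
       [  0.        ,   0.        ,   1.        ]]), 'origin': array([ 0.05924039, -0.87152495,  0.615981  ]), 'rotation': array([-1.94642217,  0.56765074, -0.35717714])}
top {'intrinsics': array([[439.48764755,   0.        , 277.47455401],
       [  0.        , 439.48764755, 202.96801428],
       [  0.        ,   0.        ,   1.        ]]), 'origin': array([0.41326931, 0.00750821, 1.32494333]), 'rotation': array([-2.14516069,  2.1166653 , -0.21968974])}
```

View pics/scene0.png

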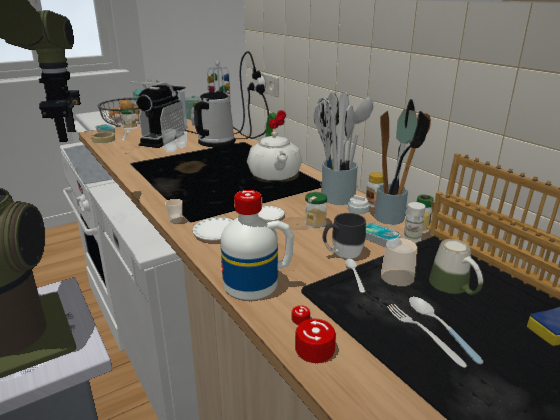

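View pics/top0.png

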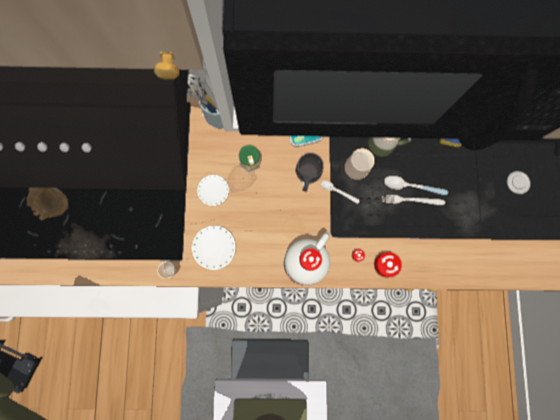

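The cap candidates are the jug cap (scene 248,202; top 311,260), a small cap (301,314; top 358,255) and a big cap (315,338; top 389,264). The saucer candidates are top (214,247) and top (213,190). I'll measure all of them.

```bash
cat > h.py <<'E'
import cv2,numpy as np
from scipy.spatial.transform import Rotation as R
def ray(p,uv):
    K=p["intrinsics"];d=np.array([(uv[0]-K[0,2])/K[0,0],(uv[1]-K[1,2])/K[1,1],1.])
    r=np.asarray(p["rotation"]);M=R.from_rotvec(r).as_matrix() if r.ndim==1 else r
    return np.array(p["origin"]),M@d
def onz(p,uv,z):
    o,d=ray(p,uv);return o+d*(z-o[2])/d[2]
def red(im):
    h=cv2.cvtColor(im,cv2.COLOR_RGB2HSV)
    m=(((h[...,0]<8)|(h[...,0]>172))&(h[...,1]>150)&(h[...,2]>70)).astype(np.uint8)*255
    return cv2.morphologyEx(m,cv2.MORPH_CLOSE,np.ones((5,5),np.uint8))
def cnts(m,a=40):
    return [c for c in cv2.findContours(m,cv2.RETR_EXTERNAL,cv2.CHAIN_APPROX_NONE)[0] if cv2.contourArea(c)>a]
E
python3 - <<'E'
from h import *
from workcell import arm
p=arm.camera_params("top");im=cv2.imread("pics/top0.png")[:,:,::-1].copy()
for c in cnts(red(im)):
    (u,v),r=cv2.minEnclosingCircle(c)
    for z in (0.226,0.034):
        q=onz(p,(u,v),z);print("red",round(u),round(v),r,z,q.round(3),"dia",2*r*(1.325-z)/439.5)
m=((im.min(2)>150)).astype(np.uint8)*255
for c in cnts(m,300):
    (u,v),r=cv2.minEnclosingCircle(c)
    if 150<u<260 and 150<v<280: print("white",u,v,r,onz(p,(u,v),.013).round(3),2*r*1.31/439.5)
ps=arm.camera_params("scene");ims=cv2.imread("pics/scene0.png")[:,:,::-1].copy()
for c in cnts(red(ims)):
    print("scene",cv2.boundingRect(c),cv2.minEnclosingCircle(c))
# handle yaw from top pixel of loop at z .16
print("handle",onz(p,(322,239),.16))
a=np.hstack([cv2.resize(im[215:295,270:410],(700,400),interpolation=2)])
b=cv2.resize(im[165:280,180:260],(278,400),interpolation=2)
cv2.imwrite("pics/c1.png",np.hstack([a,b])[:,:,::-1][:, :800] if False else cv2.resize(np.hstack([a,b]),(800,327))[:,:,::-1])
E
```

```text
red 388 264 13.660303115844727 0.226 [ 0.471 -0.287  0.226] dia 0.0683170563108685
red 388 264 13.660303115844727 0.034 [ 0.481 -0.339  0.034] dia 0.08025233821413215
red 358 255 6.403224468231201 0.226 [ 0.493 -0.214  0.226] dia 0.032023407010630674
red 358 255 6.403224468231201 0.034 [ 0.507 -0.252  0.034] dia 0.03761803316717397
red 310 259 10.873059272766113 0.226 [ 0.482 -0.094  0.226] dia 0.05437766616960163
red 310 259 10.873059272766113 0.034 [ 0.494 -0.112  0.034] dia 0.06387767700177953
white 213.203125 247.390625 22.781810760498047 [0.525 0.175 0.013] 0.13580965686576765
white 212.349609375 189.7374725341797 16.351806640625 [0.701 0.184 0.013] 0.09747834675412402
scene (292, 305, 44, 58) ((311.2066650390625, 333.05999755859375), 31.228181838989258)
scene (234, 190, 28, 25) ((247.5, 202.0), 14.840922355651855)
scene (269, 110, 17, 19) ((277.5, 119.5), 10.12432861328125)
handle [ 0.53884842 -0.13177985  0.16      ]
```

View pics/c1.png

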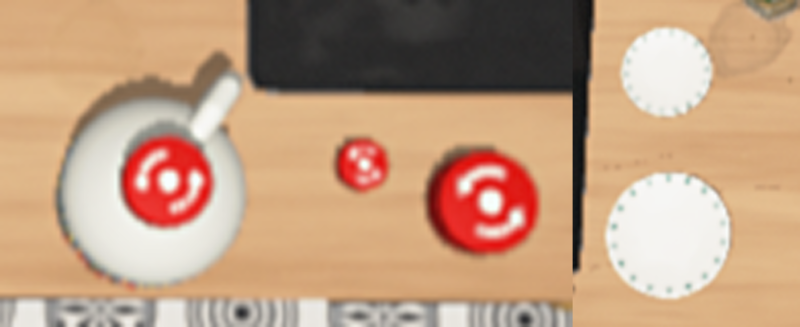

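The jug cap is 54 mm in diameter by measurement, at (0.482, -0.094), so it is the middle-sized one; the others measure 37 and 80 mm. The target saucer is at (0.525, 0.175) and measures 131–136 mm. I'll move above the cap.

Emit:
play_rows(targets=[[1,0,0,1.2,0],[1,0,0,2.4,0],[1,4.6,-13.9,2.6,-3],[1,4.6,-13.9,2.6,-3],[1,4.6,-13.9,2.6,-3],[1,4.6,-13.9,2.6,-3],[1,4.6,-13.9,2.6,-3],[1,4.6,-13.9,2.6,-3]], newtons=20)

```text
clock: 1.1
tcp_pos: [0.3702, 0.2411, 0.3584]
tcp_rot: [1.397, 2.814, -0.0]
wrist_force: [0.1, 0.8, -0.4]
opening: 0.999
grip_force: 0.0
```

Emit:
play_rows(targets=[[1,2.1,-6.4,0,0],[1,2.1,-6.4,0,0],[1,2.1,-6.4,0,0],[1,2.1,-6.4,0,0],[1,2.1,-6.4,0,0],[1,2.1,-6.4,0,0],[1,2.1,-6.4,0,0],[1,2.1,-6.4,0,0]])

```text
clock: 2.1
tcp_pos: [0.475, -0.0764, 0.3585]
tcp_rot: [-1.397, -2.813, -0.0]
wrist_force: [-1.7, -0.2, 0.0]
opening: 1.002
grip_force: 0.0
```

```bash
python3 - <<'E'
from h import *
from workcell import arm
s=arm.observe();print(s["tcp_pos"],s["tcp_rot"],s["q"])
p=arm.camera_params("wrist");im=arm.camera("wrist");print(p)
cv2.imwrite("pics/w1.png",im[:,:,::-1])
for c in cnts(red(im),300):
    (u,v),r=cv2.minEnclosingCircle(c);print(u,v,r,onz(p,(u,v),.226))
E
```

```text
[ 0.47496547 -0.07640818  0.35846488] [-1.39722056e+00 -2.81289178e+00 -3.62874074e-04] [-2.71369762e-01 -3.05023874e-01  1.84434759e+00  3.77724347e-04
  1.60300992e+00 -9.20113180e-01]
{'intrinsics': array([[350.50182876,   0.        , 277.85768581],
       [  0.        , 350.50182876, 214.82881927],
       [  0.        ,   0.        ,   1.        ]]), 'origin': array([ 0.43246857, -0.02037745,  0.50944015]), 'rotation': array([2.74701768, 0.92347388, 0.11837568])}
178.0 330.5 20.500099182128906 [ 0.4703008  -0.22128941  0.226     ]
224.0 281.0 13.601571083068848 [ 0.47562375 -0.15556776  0.226     ]
270.3395080566406 228.0617218017578 33.542884826660156 [ 0.4789592  -0.09212961  0.226     ]
```

View pics/w1.png

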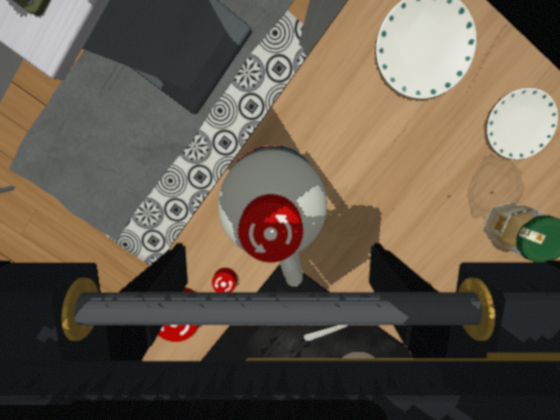

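The wrist view shows the cap at (270,228) with its white centre dot near (271,233), and the saucers at upper right. I'll use that dot to refine the cap position.

```bash
python3 - <<'E'
from h import *
from workcell import arm
for n,f,c in(("wrist","w1",(271,233)),("top","top0",(310.5,259.5))):
    p=arm.camera_params(n);im=cv2.imread(f"pics/{f}.png")
    w=14 if n=="wrist" else 4
    x0,y0=int(c[0])-w,int(c[1])-w
    s=im[y0:y0+2*w+1,x0:x0+2*w+1,:].astype(float); g=s[:,:,:2].mean(2)
    g=(g>(140 if n=="wrist" else 110)).astype(np.uint8)
    k,l,st,ce=cv2.connectedComponentsWithStats(g)
    for i in range(1,k):
        uv=ce[i]+[x0,y0];print(n,st[i][4],uv,onz(p,uv,.226).round(4))
E
```

```text
wrist 27 [282.03703704 220.2962963 ] [ 0.4828 -0.0805  0.226 ]
wrist 12 [271.5 231. ] [ 0.4814 -0.0934  0.226 ]
top 3 [306.33333333 255.33333333] [ 0.4904 -0.0845  0.226 ]
top 27 [310.92592593 258.59259259] [ 0.4825 -0.0959  0.226 ]
top 1 [306. 259.] [ 0.4813 -0.0836  0.226 ]
top 1 [314. 263.] [ 0.4717 -0.1035  0.226 ]
```

Emit:
play_rows(targets=[[1,0.14,-0.37,-0.4,0],[1,0.14,-0.37,-1.2,0],[1,0.14,-0.37,-2.0,0],[1,0.14,-0.37,-2.6,0],[1,0.14,-0.37,-2.9,0],[1,0.14,-0.37,-2.9,0]])

```text
clock: 2.9
tcp_pos: [0.4818, -0.0947, 0.2132]
tcp_rot: [-1.396, -2.813, 0.0]
wrist_force: [-0.2, -0.2, 0.5]
opening: 0.998
grip_force: 0.0
```

```bash
python3 - <<'E'
from h import *
from workcell import arm
s=arm.observe();print(s["tcp_pos"],s["wrist_force"],s["wrist_torque"])
p=arm.camera_params("wrist");im=arm.camera("wrist");cv2.imwrite("pics/w2.png",im[:,:,::-1])
q=s["tcp_pos"]; M=R.from_rotvec(p["rotation"]).as_matrix(); d=M.T@(np.array([.482,-.095,.226])-p["origin"]);print("cap top px",p["intrinsics"]@d/d[2])
for c in cnts(red(im),300):
    print(cv2.minEnclosingCircle(c))
E
```

```text
[ 0.48183945 -0.09465671  0.21322989] [-0.21808205 -0.15766869  0.483373  ] [-0.06844674  0.03021335  0.02537956]
cap top px [277.69630419 292.60429687   1.        ]
((161.80059814453125, 351.5237121582031), 21.538684844970703)
((256.9923095703125, 326.5), 65.00971221923828)
((275.5, 277.27923583984375), 63.98845291137695)
```

View pics/w2.png

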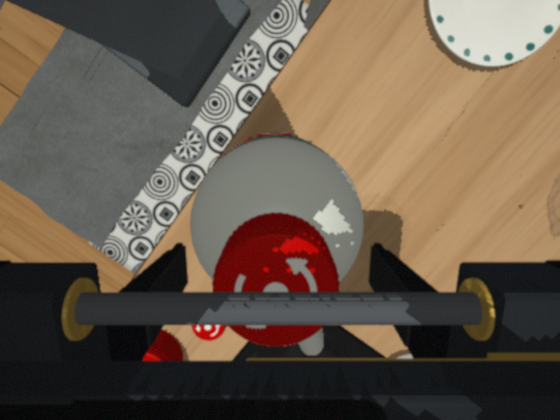

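The cap is centred between the fingers, with the dot at about (275,292) against a predicted (278,293). I'll grip it.

Emit:
play_rows(targets=[[-1,0,0,0,0],[-1,0,0,0,0],[-1,0,0,0,0],[-1,0,0,0,0],[-1,0,0,0,0],[-1,0,0,0,0]], newtons=40)

```text
clock: 3.7
tcp_pos: [0.482, -0.0957, 0.2139]
tcp_rot: [-1.398, -2.813, 0.001]
wrist_force: [-1.5, -1.3, 1.3]
opening: 0.585
grip_force: 40.0
```

Emit:
play_rows(targets=[[-1,0,0,-0.02,0],[-1,0,0,-0.04,0],[-1,0,0,-0.04,0]])

```text
clock: 4.08
tcp_pos: [0.4821, -0.0957, 0.2118]
tcp_rot: [-1.398, -2.813, 0.001]
wrist_force: [-3.0, -1.5, 3.6]
opening: 0.586
grip_force: 40.0
```

Emit:
play_rows(targets=[[-1,0,0,-0.02,0],[-1,0,0,-0.02,0]])

```text
clock: 4.32
tcp_pos: [0.4822, -0.0956, 0.2108]
tcp_rot: [-1.398, -2.813, 0.001]
wrist_force: [-2.7, -1.8, 3.9]
opening: 0.587
grip_force: 40.0
```

Emit:
play_rows(targets=[[-1,0,0,-0.02,0],[-1,0,0,-0.02,0]])

```text
clock: 4.58
tcp_pos: [0.4822, -0.0956, 0.2098]
tcp_rot: [1.398, 2.813, -0.0]
wrist_force: [-4.0, -2.4, 3.5]
opening: 0.585
grip_force: 40.0
```

Emit:
play_rows(targets=[[-1,-0.01,-0.01,-0.02,0],[-1,-0.01,-0.01,-0.02,0]])

```text
clock: 4.82
tcp_pos: [0.4821, -0.0957, 0.209]
tcp_rot: [1.398, 2.813, 0.002]
wrist_force: [-2.1, -0.1, 4.1]
opening: 0.585
grip_force: 40.0
```

Emit:
play_rows(targets=[[-1,0,0,-0.02,0],[-1,0,0,-0.02,0]])

```text
clock: 5.08
tcp_pos: [0.482, -0.0958, 0.2079]
tcp_rot: [1.398, 2.813, 0.001]
wrist_force: [-1.0, 0.9, 5.0]
opening: 0.584
grip_force: 40.0
```

Emit:
play_rows(targets=[[-1,0,0,-0.02,0],[-1,0,0,-0.02,0]])

```text
clock: 5.32
tcp_pos: [0.482, -0.0958, 0.2069]
tcp_rot: [1.398, 2.813, 0.001]
wrist_force: [-0.6, 1.7, 4.9]
opening: 0.586
grip_force: 40.0
```

Emit:
play_rows(targets=[[-1,0,0,-0.02,0],[-1,0,0,-0.02,0]])

```text
clock: 5.58
tcp_pos: [0.4821, -0.0958, 0.2063]
tcp_rot: [1.398, 2.813, 0.001]
wrist_force: [-1.1, 1.4, 5.4]
opening: 0.585
grip_force: 40.0
```

Emit:
play_rows(targets=[[-1,0,0,-0.02,0],[-1,0,0,-0.02,0]])

```text
clock: 5.82
tcp_pos: [0.4821, -0.0958, 0.2059]
tcp_rot: [1.398, 2.813, 0.001]
wrist_force: [-1.7, 2.6, 7.8]
opening: 0.587
grip_force: 40.0
```

Emit:
play_rows(targets=[[-1,0,0,-0.02,0],[-1,0,0,-0.02,0]])

```text
clock: 6.08
tcp_pos: [0.4821, -0.0959, 0.2055]
tcp_rot: [1.398, 2.813, 0.001]
wrist_force: [-3.8, 2.0, 10.6]
opening: 0.583
grip_force: 40.0
```

Emit:
play_rows(targets=[[-1,0,0,-0.02,0],[-1,0,0,-0.04,0],[-1,0,0,-0.04,0]])

```text
clock: 6.45
tcp_pos: [0.4823, -0.0959, 0.2047]
tcp_rot: [1.397, 2.812, 0.001]
wrist_force: [-6.4, 4.0, 15.8]
opening: 0.582
grip_force: 40.0
```

Emit:
play_rows(targets=[[-1,-0.02,0.012,-0.015,0],[-1,-0.02,0.012,-0.03,0],[-1,-0.02,0.012,-0.03,0]])

```text
clock: 6.82
tcp_pos: [0.4821, -0.0958, 0.2044]
tcp_rot: [1.396, 2.81, 0.001]
wrist_force: [-4.3, 2.1, 18.4]
opening: 0.588
grip_force: 40.0
```

```bash
python3 - <<'E'
from workcell import arm
for i in range(3):
    s=arm.observe();print(s["tcp_pos"].round(4),s["wrist_force"].round(2),s["wrist_torque"].round(3),s["grip_force"]); i<2 and arm.camera("wrist")
E
```

```text
[ 0.4821 -0.0958  0.2044] [-4.28  2.07 18.41] [ 0.302  0.952 -0.071] 40.00393464113586
[ 0.4821 -0.0958  0.2044] [-4.1   1.32 18.15] [ 0.231  0.999 -0.034] 40.004067899426445
[ 0.4822 -0.0958  0.2044] [-4.45  2.83 18.83] [0.255 0.961 0.041] 40.0040568143595
```

Emit:
play_rows(targets=[[-1,-0.01,0.005,-0.014,0],[-1,-0.01,0.005,-0.014,0.2],[-1,-0.01,0.005,-0.014,0.4],[-1,-0.01,0.005,-0.014,0.4]])

```text
clock: 7.42
tcp_pos: [0.4826, -0.0959, 0.2043]
tcp_rot: [1.296, 2.854, 0.001]
wrist_force: [-1.9, 1.2, 18.4]
opening: 0.588
grip_force: 40.0
```

```bash
cat > o.py <<'E'
from workcell import arm
s=arm.observe();print(s["tcp_pos"].round(4),s["tcp_rot"].round(3),s["wrist_force"].round(2),s["wrist_torque"].round(3),s["q"].round(2))
E
python3 o.py
```

```text
[ 0.4826 -0.0959  0.2043] [1.296e+00 2.854e+00 1.000e-03] [-1.86  1.16 18.37] [ 0.106  0.515 -0.068] [-0.31 -0.22  2.03 -0.    1.32 -1.02]
```

Emit:
play_rows(targets=[[-1,0,0,-0.014,0.2],[-1,0,0,-0.014,0.4],[-1,0,0,-0.014,0.6],[-1,0,0,-0.014,0.6]])

```text
clock: 7.92
tcp_pos: [0.4829, -0.096, 0.2042]
tcp_rot: [1.144, 2.917, 0.001]
wrist_force: [-1.5, 0.8, 20.0]
opening: 0.581
grip_force: 40.0
```

```bash
python3 o.py
```

```text
[ 0.4829 -0.096   0.2042] [1.144e+00 2.917e+00 1.000e-03] [-1.54  0.78 20.04] [0.092 0.479 0.003] [-0.31 -0.22  2.03 -0.    1.32 -1.13]
```

Emit:
play_rows(targets=[[-1,0,0,0,0.3],[-1,0,0,0,0.6],[-1,0,0,0,0.9],[-1,0,0,0,1.2],[-1,0,0,0,1.5],[-1,0,0,0,1.5]])

```text
clock: 8.68
tcp_pos: [0.483, -0.096, 0.2041]
tcp_rot: [0.753, 3.041, -0.001]
wrist_force: [-2.5, 0.4, 18.7]
opening: 0.587
grip_force: 40.0
```

```bash
python3 o.py
```

```text
[ 0.483  -0.096   0.2041] [ 7.530e-01  3.041e+00 -1.000e-03] [-2.51  0.35 18.68] [0.182 0.457 0.04 ] [-0.31 -0.22  2.03 -0.    1.32 -1.39]
```

```bash
python3 - <<'E'
from h import *
from workcell import arm
im=arm.camera("scene")[:,:,::-1];a=cv2.imread("pics/scene0.png")
c=lambda i:cv2.resize(i[170:310,200:310],(393,500),interpolation=2)
cv2.imwrite("pics/s1.png",np.hstack([c(a),c(im)]))
E
```

```text
(no output)
```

View pics/s1.png

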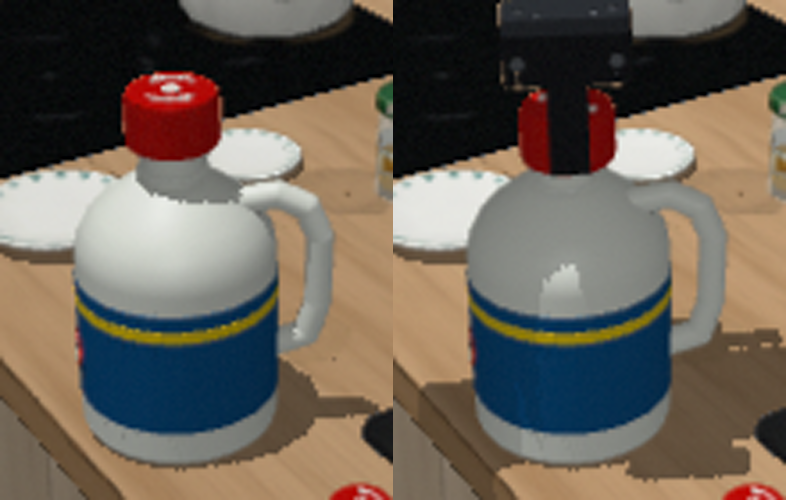

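The jug hasn't moved: its handle edge sits in the same place in both halves. The cap is pressed down, so I'll keep turning.

Emit:
play_rows(targets=[[-1,0,0,-0.01,0.3],[-1,0,0,-0.01,0.6],[-1,0,0,-0.01,0.9],[-1,0,0,-0.01,1.2],[-1,0,0,-0.01,1.5],[-1,0,0,-0.01,1.8],[-1,0,0,-0.01,1.8]])

```text
clock: 9.6
tcp_pos: [0.483, -0.096, 0.2039]
tcp_rot: [0.269, 3.122, -0.003]
wrist_force: [-2.2, 0.8, 20.3]
opening: 0.586
grip_force: 40.0
```

```bash
python3 o.py
```

```text
[ 0.483  -0.096   0.2039] [ 2.690e-01  3.122e+00 -3.000e-03] [-2.23  0.82 20.31] [ 0.302  0.526 -0.031] [-0.31 -0.22  2.03  0.    1.32 -1.7 ]
```

Emit:
play_rows(targets=[[-1,0,0,0,0.3],[-1,0,0,0,0.6],[-1,0,0,0,0.9],[-1,0,0,0,1.2],[-1,0,0,0,1.5],[-1,0,0,0,1.7],[-1,0,0,0,1.7]])

```text
clock: 10.48
tcp_pos: [0.483, -0.0959, 0.204]
tcp_rot: [-0.196, 3.127, -0.004]
wrist_force: [-2.8, 2.2, 20.8]
opening: 0.584
grip_force: 40.0
```

```bash
python3 o.py
```

```text
[ 0.483  -0.0959  0.204 ] [-0.196  3.127 -0.004] [-2.81  2.21 20.76] [ 0.395  0.633 -0.028] [-0.31 -0.22  2.03  0.    1.32 -2.  ]
```

The cap has turned 60°. I'll lift it slowly.

Emit:
play_rows(targets=[[-1,0,0,0.04,0],[-1,0,0,0.08,0],[-1,0,0,0.12,0],[-1,0,0,0.16,0],[-1,0,0,0.2,0],[-1,0,0,0.24,0],[-1,0,0,0.28,0],[-1,0,0,0.32,0]])

```text
clock: 11.48
tcp_pos: [0.4801, -0.0952, 0.2141]
tcp_rot: [0.196, -3.135, 0.0]
wrist_force: [2.8, -0.7, -0.0]
opening: 0.585
grip_force: 40.0
```

```bash
python3 o.py
```

```text
[ 0.4801 -0.0952  0.2141] [ 0.196 -3.135  0.   ] [ 2.79 -0.68 -0.01] [-0.149 -0.461  0.01 ] [-0.31 -0.23  2.02 -0.    1.35 -2.  ]
```

Emit:
play_rows(targets=[[-1,0.03,-0.01,0.04,0],[-1,0.04,-0.01,0.1,0],[-1,0.04,-0.01,0.16,0],[-1,0.04,-0.01,0.22,0],[-1,0.04,-0.01,0.28,0],[-1,0.04,-0.01,0.34,0],[-1,0.04,-0.01,0.4,0],[-1,0.04,-0.01,0.4,0]])

```text
clock: 12.48
tcp_pos: [0.4824, -0.0957, 0.2348]
tcp_rot: [-0.196, 3.135, -0.0]
wrist_force: [-0.2, -0.1, -0.3]
opening: 0.586
grip_force: 40.0
```

```bash
python3 o.py
```

```text
[ 0.4824 -0.0957  0.2348] [-0.196  3.135 -0.   ] [-0.19 -0.08 -0.33] [ 0.051 -0.015 -0.013] [-0.31 -0.24  1.99 -0.    1.38 -2.  ]
```

Emit:
play_rows(targets=[[-1,0,0,0.1,0],[-1,0,0,0.25,0],[-1,0,0,0.5,0],[-1,0,0,0.9,0],[-1,0,0,1.4,0],[-1,0,0,1.4,0]])

```text
clock: 13.22
tcp_pos: [0.4836, -0.0961, 0.3082]
tcp_rot: [-0.196, 3.13, -0.004]
wrist_force: [-0.8, 0.3, -0.1]
opening: 0.583
grip_force: 40.0
```

```bash
python3 - <<'E'
from h import *
from workcell import arm
s=arm.observe();print(s["tcp_pos"],s["wrist_force"])
im=arm.camera("scene")[:,:,::-1]
cv2.imwrite("pics/s2.png",cv2.resize(im[120:310,150:330],(568,600),interpolation=2))
p=arm.camera_params("scene");M=R.from_rotvec(p["rotation"]).as_matrix()
d=M.T@(s["tcp_pos"]-p["origin"]);print("tcp px",p["intrinsics"]@d/d[2])
for c in cnts(red(im[:,:,::-1].copy())): print(cv2.boundingRect(c))
E
```

```text
[ 0.48357292 -0.09606222  0.30820239] [-0.8076871   0.2599738  -0.11479997]
tcp px [246.38876378 156.03916125   1.        ]
(292, 305, 44, 58)
(233, 148, 19, 24)
```

View pics/s2.png

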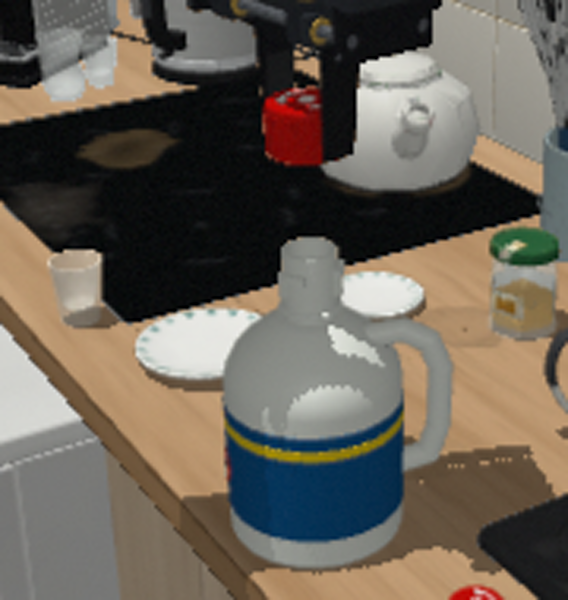

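The cap is free of the jug and upright in the fingers, and the jug still stands in place. Next I'll move over the saucer.

Emit:
play_rows(targets=[[-1,0.2,0.9,0,0],[-1,0.35,1.9,0,0],[-1,0.5,2.9,0,0],[-1,0.65,3.9,0,0],[-1,0.8,4.8,0,0],[-1,0.83,5.42,0,0],[-1,0.83,5.42,-0.5,0],[-1,0.83,5.42,-0.5,0]])

```text
clock: 14.28
tcp_pos: [0.522, 0.1754, 0.2757]
tcp_rot: [0.197, -3.129, 0.002]
wrist_force: [-0.2, -0.2, -0.8]
opening: 0.586
grip_force: 40.0
```

```bash
python3 - <<'E'
from h import *
from workcell import arm
s=arm.observe();print(s["tcp_pos"],s["wrist_force"])
p=arm.camera_params("wrist");im=arm.camera("wrist")
h=cv2.cvtColor(im,cv2.COLOR_RGB2HSV);m=((h[...,2]>130)&(h[...,1]<40)).astype(np.uint8)*255
for c in cnts(m,2000):
    e=cv2.fitEllipse(cv2.convexHull(c));print(e,onz(p,e[0],.013))
cv2.imwrite("pics/w3.png",im[:,:,::-1])
E
```

```text
[0.52200086 0.17536787 0.27574183] [-0.23929502 -0.20027401 -0.84806765]
((276.63922119140625, 187.2978973388672), (106.6423110961914, 107.40287780761719), 108.75020599365234) [0.52390387 0.17360759 0.013     ]
((-8.845569610595703, 119.4671401977539), (92.570556640625, 130.5884246826172), 177.9411163330078) [ 0.48703365 -0.15936047  0.013     ]
((446.4260559082031, 72.19013977050781), (139.85031127929688, 253.96173095703125), 96.32485961914062) [0.37281583 0.34365103 0.013     ]
((171.29945373535156, 52.454856872558594), (57.56502151489258, 312.5155334472656), 98.36250305175781) [0.39063749 0.04108496 0.013     ]
```

View pics/w3.png

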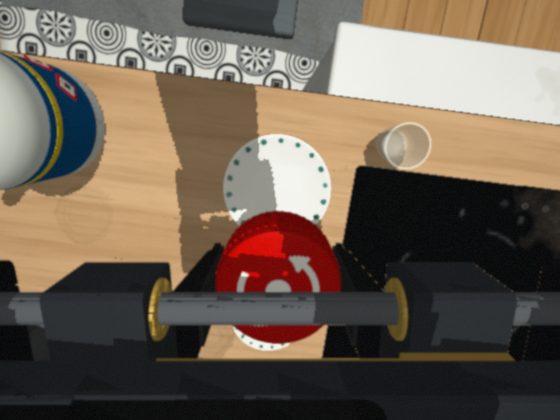

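The target saucer circle is centred at about (277,187), giving (0.524, 0.174), so the cap is right above it. I'll lower it.

Emit:
play_rows(targets=[[-1,0.03,-0.02,-1.0,0],[-1,0.03,-0.02,-2.0,0],[-1,0.03,-0.02,-3.0,0],[-1,0.03,-0.02,-3.8,0],[-1,0.03,-0.02,-4.3,0],[-1,0.03,-0.02,-4.6,0],[-1,0.03,-0.02,-4.6,0],[-1,0.03,-0.02,-4.6,0]])

```text
clock: 15.32
tcp_pos: [0.5265, 0.1745, 0.051]
tcp_rot: [-0.195, 3.133, 0.001]
wrist_force: [0.8, 0.2, -0.9]
opening: 0.586
grip_force: 40.0
```

```bash
python3 o.py
```

```text
[0.5265 0.1745 0.051 ] [-1.950e-01  3.133e+00  1.000e-03] [ 0.81  0.25 -0.89] [0.046 0.029 0.038] [ 0.22  0.1   2.01 -0.    1.03 -1.47]
```

Emit:
play_rows(targets=[[-1,-0.04,0,-0.06,0],[-1,-0.04,0,-0.12,0],[-1,-0.04,0,-0.18,0],[-1,-0.04,0,-0.24,0],[-1,-0.04,0,-0.3,0],[-1,-0.04,0,-0.34,0],[-1,-0.04,0,-0.34,0]])

```text
clock: 16.2
tcp_pos: [0.5233, 0.1743, 0.0323]
tcp_rot: [0.196, -3.135, 0.0]
wrist_force: [-0.2, -0.2, -0.0]
opening: 0.587
grip_force: 40.0
```

Emit:
play_rows(targets=[[-1,0,0,-0.01,0],[-1,0,0,-0.02,0],[-1,0,0,-0.02,0]])

```text
clock: 16.58
tcp_pos: [0.5234, 0.1744, 0.032]
tcp_rot: [-0.196, 3.135, 0.0]
wrist_force: [-2.3, -0.4, 5.7]
opening: 0.581
grip_force: 40.0
```

It's in contact with the saucer. I'll ease off slightly, then open a little.

Emit:
play_rows(targets=[[-1,0,0,0.014,0],[-1,0,0,0.014,0],[0.25,0,0,0.014,0],[0.3,0,0,0.014,0],[0.35,0,0,0.014,0],[0.38,0,0,0.014,0],[0.38,0,0,0.014,0],[0.38,0,0,0.014,0]], newtons=10)

```text
clock: 17.58
tcp_pos: [0.5232, 0.1744, 0.0321]
tcp_rot: [-0.196, 3.135, 0.0]
wrist_force: [0.1, 0.9, 0.6]
opening: 0.689
grip_force: 0.0
```

Emit:
play_rows(targets=[[0.38,0,0,0.1,0],[0.38,0,0,0.25,0],[0.38,0,0,0.5,0],[0.38,0,0,0.9,0],[0.5,0,0,1.6,0],[0.5,0,0,2.6,0],[0.5,0,0,3.6,0],[0.5,0,0,3.6,0]])

```text
clock: 18.58
tcp_pos: [0.5263, 0.1751, 0.2198]
tcp_rot: [-0.195, 3.123, 0.003]
wrist_force: [-0.6, 0.6, -0.6]
opening: 0.749
grip_force: 0.0
```

```bash
python3 - <<'E'
from h import *
from workcell import arm
s=arm.observe();print(s["tcp_pos"],s["wrist_force"],s["opening"])
im=arm.camera("scene")[:,:,::-1]
cv2.imwrite("pics/s3.png",cv2.resize(im[120:310,150:350],(632,600),interpolation=2))
E
```

```text
[0.52630491 0.17507569 0.21981215] [-0.64027825  0.56290909 -0.62018625] 0.7486224028119639
```

View pics/s3.png

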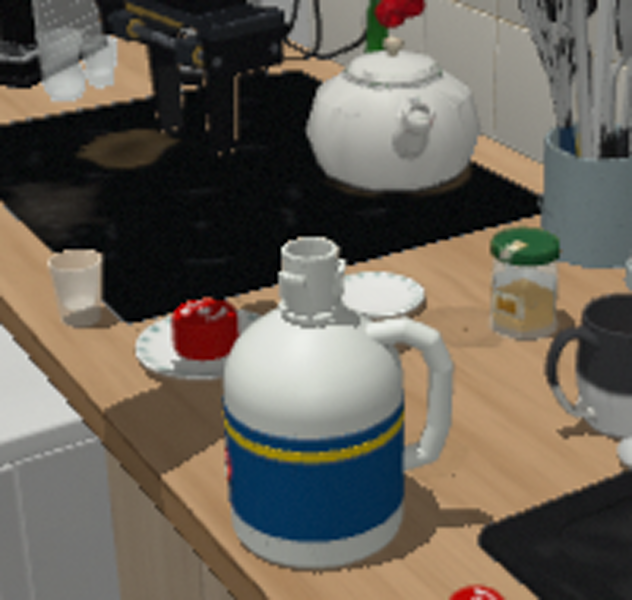

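The cap sits upright on the saucer at crop pixel (205,328). The jug, jar, mug and glass are unmoved and the gripper is clear, so I'll hand in.

```bash
python3 -c "
from workcell import arm
print(arm.hand_in())"
```

```text
the job is handed in; nothing more can be done
None
```

The cap is off the jug and lies upright on the 130 mm saucer, the jug still stands where it was, and I handed the job in at about 18.6 s; no verdict came back.

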